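Hang a repaired circuit board on the bench rail with an S-hook

TASK

Take the S-hook by its orange sleeve out of its blue stand, pass its lower arm through the hole in the steel tab on top of the green circuit board, and lift the board out of the rack with the hook alone. Then hang the S-hook over the rail and let go, so that the board hangs there freely and almost still. Treat the board gently, never touch it with the gripper, and leave the blue spare board, screwdriver, tray and cooler as they are.

Things in the scene. Friction and masses are not known exactly. Their poses are not given: they have to be found in the camera images.
- hook: Steel S-hook, 5 mm wire, 70 g, upright in its stand. Origin: centre of its orange sleeve, 14 (x) by 12 (y) by 40 mm (z); grip it across y, 40 N or more. z runs up the stem, the S lies in x-z. The wire's bend at the top goes to -x: half circle of 24 mm radius centred at x -24, z +18, ending downward at x -48, z +10 mm. The lower arm goes to +x.
- hook_low (a point): Foot of the S-hook, where stem and lower arm meet, wire centre: x +3, z -69 mm in the hook's frame. From here the straight lower arm rises 29 degrees above level towards +x. A hung item rests here.
- hook_tip (a point): The centre of the round free end of the lower arm: x +32, z -53 mm in the hook's frame.
- hook_crown (a point): The wire centre at the top of the S-hook's upper bend: x -24, z +42 mm in the hook's frame. Hung on a bar and let go with a load on its foot, the hook settles leaning about 17 degrees (foot towards -x, below the crown) and swings for some ten seconds unless let go in that lean or steadied.
- stand: Blue hook stand on a black foot, fixed, 46 mm high. Origin: under the hook's stem, on the table. The S-hook's lower part sits 40 mm deep, leaning up to 6 degrees, in a slot 6 mm wide along the stand's x; the hook comes out straight up.
- board: Green circuit board, 84 mm wide (y), 80 high (z), 3 thick (x), 110 to 190 g, upright in the rack's nearer slot, loose (leans up to 5 degrees about y). Origin: middle of its lower edge; x is its normal, away from the robot. On its upper edge, in its plane, stands a steel tab 60 mm wide, 3 thick, from 80 to 112 mm above the origin, with a hole in the middle.
- board_hole (a point): On the board's middle line, 96 mm above its origin: height of the centre of the tab's hole, which is 9 mm wide (y), 12 mm high. The tab slides along the board's y on a guide too stiff to shift gently (12 N) and stands anywhere up to 11 mm to either side of this point: its place is not measured and must be felt or seen.
- rack: Black board rack, fixed, origin on the table below the middle of the nearer slot; two slots along its y, 45 mm apart in x, slot floor 12 mm and slot walls 34 mm above the table, slots 4.6 mm wide; the nearer one has end stops 86 mm apart. The green board stands in the slot at x 0, the spare at x +45 mm.
- rail: Hanging rail, fixed: a round steel bar 10 mm thick along its y, 240 mm long, bar centre 270 mm above the origin, which lies on the table below the bar's middle; a post at each end, nothing above the bar.
- spare: Blue spare board, 80 mm wide, 56 mm high, 3 mm thick, in the farther slot of the rack. Leave alone.
- driver: Screwdriver with red handle, 170 mm long, lying on the table. Leave alone.
- tray: Yellow parts tray 90 by 70 by 25 mm. Leave alone.
- cooler: Finned cooler 70 by 70 by 30 mm. Leave alone.

How it is judged:
By the outcome, as a careful person would: the job done as asked, in the order asked, and still so for the second after the job is handed in, with the robot touching nothing.
It also fails if it takes over 72 s, if anything falls off the work surface, if the arm or the gripper's body presses on something with over 40 N, if the wrist force passes 120 N, or if a joint passes its speed limit or range.

ROBOT

A 6-joint arm with a two-finger parallel gripper is mounted at the origin on the work surface. World frame = base frame: x ahead of the robot, y to its left, z up, the work surface at z = 0. Lengths are in m, angles in rad, forces in N, time in s.
With the tool pointing down it reaches from about 0.375 to 0.9 m from the base axis. Payload 3.1 kg.
Tool frame: the origin (TCP) lies between the finger pads; the fingertips stand 8 mm ahead of it and the grasp point (between the pads) lies 11 mm behind it; z points along the fingers, y is the line along which they close (so a half turn about z gives the same grasp; the last joint's range is limited). The gripper opens to 87 mm and grips with 3 to 60 N. Pads are 19 mm wide; open, the fingers measure 117 mm over their backs; the gripper's body (75 mm by 190 mm) begins 51 mm behind the grasp point.
Start: joints at [-1.421, 0.527, 1.433, -0, 1.181, -0.178], TCP at [0.201, -0.592, 0.231] pointing down, gripper open.
Joint ranges: [-3.08, 3.08], [-0.75, 2.2], [0.22, 2.44], [-1.43, 4.57], [0, 2.65], [-2.85, 2.85]. Speed limits (rad/s): [2.79, 2.79, 3.14, 3.14, 3.14, 3.14].

INTERFACE

Orientations are given as a unit quaternion [x, y, z, w].
In Python, from rig import robot, vision, job gives the robot as it stands.
- The arm moves only by the shell command python3 -m handwheel 'ROWS' [OPENING] [FORCE]. ROWS is JSON, a list of rows, each a list of 4 numbers: the shift along the tool's x, y, z as a fraction of full scale, then the turn about the tool's z as a fraction of full scale. A call has 1 to 20 rows; each row is the pose to reach, as a shift and turn from the pose commanded when the call began, along the tool's axes at that moment, turning the shorter way round; what a row does not reach only later rows make up. Full scale, the value 1, is 300 mm for a shift and 2 pi rad for a turn. A row lasts 1/12 s, in which the tool goes at most 41.7 mm and 7.16 degrees, less where a joint would pass 70% of its speed; a pose out of reach is approached as far as the arm can. A call with a number of a shift or a turn outside -1 to 1 is refused whole. A call with a gripper value outside its range is refused whole. OPENING is the opening in per cent of the stroke, from 0 (shut) to 100 (fully open), set as the call begins (- or left out, the last holds). The fingers move at their own pace and stop on an object; FORCE is the grip in N (left out, the last holds). Time passes only in rows, so rows that repeat a pose let the fingers close. It gives the time, the measured TCP pose, the force, the opening and the grip force at its end, in the units of the state.
- robot.get_obs(): the state, without advancing time (a new reading comes with each control period).
- vision.camera(name): name is "scene" or "top"; returns a dict with "frame" (400x640x3 uint8, red, green, blue), "K" (3x3 intrinsics, pixels), "cam_to_world" (4x4, takes a point from camera to world coordinates). Camera axes: x right, y down, z forward; pixel columns grow to the right and rows downward; lengths in m; the calibration is good to about 2 mm. A picture is of the moment at which its call begins. There is no depth.
- job.hand_in(): hands the job in; it is judged then, once.
Trained networks look in the newest picture that a camera, given by its name, has taken for a name from the list of things; names that differ only in an ending like _2 or _b are one class to them, and where a whole thing is asked for, a point or a joint stands for the part that bears it (a point fixed in the world has none). Each returns a list of dicts, best first, with "conf" (0 to 1); they miss things now and then, are a little off and sometimes report something else, mostly with a low value. They report only what shows in the picture. A call takes as long as a camera call.
- vision.look_for(camera, label): "point" ([row, column] in pixels, amid what is visible of it).
- vision.outline_of(camera, label): "mask" (400x640 bool, what is visible of it) and "point" ([row, column] in pixels, amid what is visible of it).
The state is a dict: "time": time; "q": joint angles; "joint_velocities": joint speeds; "joint_torque": joint torques, N m; "position": TCP position; "tool_rot": TCP orientation; "ft_force": force on the tool from outside, world axes, zero at the start; "moment": the same for the moment, N m; "grip_width": finger opening in m; "grip_force": force on a finger pad.
Only numpy, scipy, OpenCV 4.12 (cv2) and the standard library are available. Lean on these libraries where they do the work, as an engineer would, in place of code of your own. Each camera call takes 0.05 s, during which the arm holds its last target. There are 200 camera calls.

## Working session

There is one attempt and no reset: what is moved stays moved. The work goes in short steps, Python scripts to look and compute and a shell command to move; the robot and the scene stay as the last step left them, time stands still between calls to the robot, and variables do not carry over. Pictures are saved under pics/ and viewed, at most 10 in all, crops included, and the job is handed in when it is done.

```bash
mkdir -p pics
cat > h.py <<'E'
import numpy as np,cv2
from rig import robot,vision,job
def cams():
    return {n:vision.camera(n) for n in("scene","top")}
def proj(c,p):
    T=np.linalg.inv(c["cam_to_world"]);q=T[:3,:3]@np.array(p)+T[:3,3];u=c["K"]@q;return u[:2]/u[2]
def ray(c,uv):
    d=np.linalg.inv(c["K"])@[uv[0],uv[1],1];R=c["cam_to_world"];return R[:3,3],R[:3,:3]@d
def onz(c,uv,z):
    o,d=ray(c,uv);return o+d*(z-o[2])/d[2]
def save(n,im): cv2.imwrite(f"pics/{n}.png",im[:,:,::-1])
E
python3 - <<'E'
from h import *
np.set_printoptions(precision=4,suppress=True)
C=cams()
print(robot.get_obs())
for n,c in C.items():
    save(n+"0",c["frame"]);print(n,c["K"],c["cam_to_world"])
    for l in["hook","stand","board","board_hole","hook_tip","hook_crown","hook_low","rack","rail","spare"]:
        print(n,l,[(np.round(r["point"],1).tolist(),round(r["conf"],2)) for r in vision.look_for(n,l)[:2]])
E
```

```text
{'time': 0.1, 'q': array([-1.4215,  0.5284,  1.4338, -0.    ,  1.1814, -0.1785]), 'joint_velocities': array([ 0.0002, -0.0032, -0.0027,  0.0009,  0.0001,  0.0002]), 'joint_torque': array([ -0.0007, -44.0987, -17.7151,   0.0635,   0.0535,  -0.0001]), 'position': array([ 0.2012, -0.5911,  0.2297]), 'tool_rot': array([ 0.9866,  0.1632,  0.    , -0.001 ]), 'ft_force': array([-0.138 ,  0.0928,  0.2031]), 'moment': array([ 0.0417, -0.0085,  0.0257]), 'grip_force': 0.0, 'grip_width': 0.08663512749739137}
scene [[415.3529   0.     320.2524]
 [  0.     415.3529 189.5761]
 [  0.       0.       1.    ]] [[ 0.5524  0.4458 -0.7044  1.2808]
 [ 0.8335 -0.2804  0.4761 -0.4685]
 [ 0.0147 -0.8501 -0.5264  0.6305]
 [ 0.      0.      0.      1.    ]]
scene hook [([178.0, 288.6], 0.53), ([197.2, 292.7], 0.21)]
scene stand [([198.3, 290.1], 0.79), ([174.5, 286.5], 0.26)]
scene board [([235.9, 222.5], 0.78)]
scene board_hole [([234.3, 221.6], 0.56)]
scene hook_tip [([172.5, 284.5], 0.51)]
scene hook_crown [([171.3, 281.9], 0.68)]
scene hook_low []
scene rack [([273.2, 231.0], 0.66)]
scene rail [([164.6, 355.2], 0.65)]
scene spare [([260.8, 231.3], 0.87)]
top [[419.5857   0.     316.9473]
 [  0.     419.5857 199.1373]
 [  0.       0.       1.    ]] [[-0.0183 -0.9819  0.1885  0.3799]
 [-0.9998  0.017  -0.0084  0.0031]
 [ 0.005  -0.1886 -0.982   1.2426]
 [ 0.      0.      0.      1.    ]]
top hook [([259.8, 316.2], 0.43)]
top stand [([256.3, 312.8], 0.7), ([196.0, 392.7], 0.4)]
top board [([203.7, 401.4], 0.78), ([257.8, 314.2], 0.32)]
top board_hole [([204.4, 404.5], 0.46), ([142.6, 313.7], 0.25)]
top hook_tip []
top hook_crown [([269.0, 315.5], 0.38)]
top hook_low [([262.0, 315.0], 0.45)]
top rack [([199.8, 390.8], 0.66)]
top rail [([216.5, 207.8], 0.92)]
top spare [([188.5, 397.6], 0.57), ([202.9, 403.3], 0.34)]
```

Run:
```python
import cv2
a=cv2.imread("pics/scene0.png");b=cv2.imread("pics/top0.png")
cv2.imwrite("pics/c1.png",cv2.resize(a[130:310,160:400],None,fx=3.3,fy=3.3,interpolation=cv2.INTER_CUBIC))
cv2.imwrite("pics/c2.png",cv2.resize(b[130:310,180:460],None,fx=2.85,fy=2.85,interpolation=cv2.INTER_CUBIC))
```

```text
(no output)
```

View pics/c1.png

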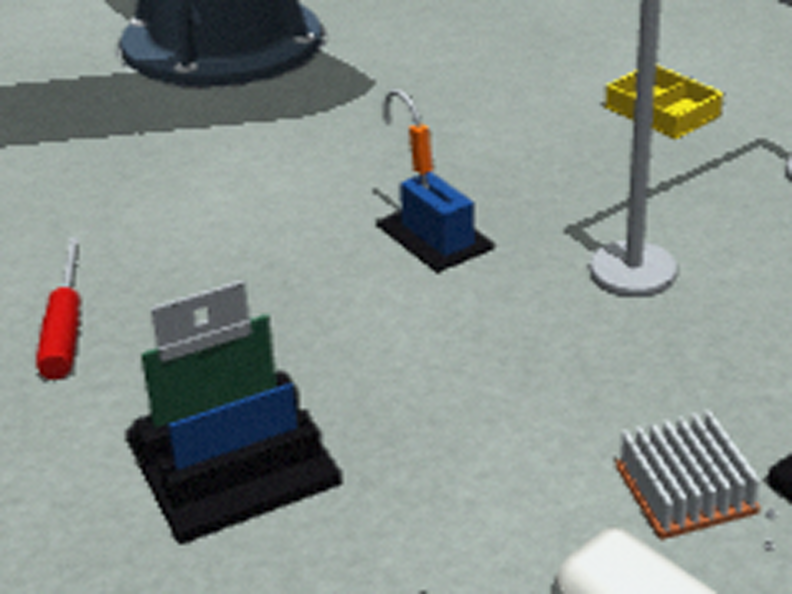

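View pics/c2.png

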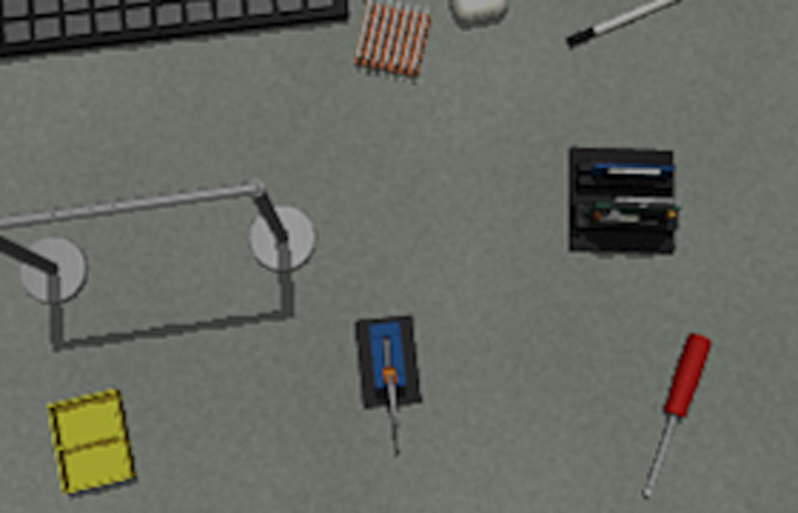

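The scene crop shows the hook with its orange sleeve near (288,175), the tab's hole near (221,226) and the near rail post. The top crop shows the sleeve near (317,261), the bar's end near (270,196) and the rack near (398,200). The hook's +x, the board normal and the rail normal all point roughly along world +x.

Run:
```python
from h import *
np.set_printoptions(precision=4,suppress=True)
C=cams()
def tri(uv1,uv2):
    (o1,d1),(o2,d2)=ray(C["scene"],uv1),ray(C["top"],uv2)
    A=np.c_[d1,-d2];s=np.linalg.lstsq(A,o2-o1,rcond=None)[0]
    a,b=o1+s[0]*d1,o2+s[1]*d2;return (a+b)/2,np.linalg.norm(a-b)
o={}
for n,c in C.items():
    hsv=cv2.cvtColor(c["frame"],cv2.COLOR_RGB2HSV)
    m=(hsv[...,0]>7)&(hsv[...,0]<20)&(hsv[...,1]>150)
    m[:, :270]=0;m[:,340:]=0
    v,u=np.nonzero(m);v0=(150,245)[n=="top"];k=(v>v0)&(v<v0+40);o[n]=(u[k].mean(),v[k].mean());print(n,"sleeve",o[n],k.sum(),v[k].min(),v[k].max())
print(tri(o["scene"],o["top"]),onz(C["scene"],o["scene"],.0775),onz(C["top"],o["top"],.0975), onz(C["top"],o["top"],.0875))
g=cv2.cvtColor(C["scene"]["frame"],cv2.COLOR_RGB2GRAY)
print(g[218:236,204:238])
# rail
for n,c in C.items():
    r=vision.outline_of(n,"rail")[0];m=r["mask"];v,u=np.nonzero(m);print(n,r["conf"],u.min(),u.max(),v.min(),v.max())
    if n=="top":
        # topmost pixel per column = bar
        for q in range(u.min(),u.max()+1,8):
            vv=v[u==q];print(q,vv.min(),end="; ")
def pt(uv,z):return onz(C["top"],uv,z)
f=lambda x,y:(180+x/2.85,130+y/2.85)
for p in[(357,322),(412,317),(421,401),(366,408)]:print("foot",pt(f(*p),.0))
for p in[(569,149),(673,149),(673,252),(569,250)]:print("rack",pt(f(*p),.02))
print("hookend",pt(f(397,452),.0875),"crown?",pt(f(393,415),.118))
```

```text
scene sleeve (np.float64(286.90410958904107), np.float64(174.58904109589042)) 73 168 181
top sleeve (np.float64(316.3125), np.float64(260.9375)) 16 259 264
(array([ 0.4304, -0.002 ,  0.0779]), np.float64(0.0002757445661109084)) [ 0.4297 -0.0018  0.0775] [ 0.4296 -0.0018  0.0975] [ 0.43   -0.0019  0.0875]
[[166 165 164 164 167 165 164 160 165 165 167 166 166 169 169 169 177 183
  190 164 137  96  95  94  90  89  90  87  88  98 128 164 162 167]
 [166 167 165 167 165 164 162 162 164 168 167 166 169 179 185 177 142 140
  103  98  90  90  86  90  85  90  88  87  92  88 111 165 168 168]
 [168 170 168 170 164 166 167 169 169 176 183 184 165 142 117 100  94  94
   87  90  87  89  86  91  87  92  86  88  89  93 111 166 163 166]
 [164 169 169 169 166 174 181 182 183 146 139 100  95  92  86  88  88  89
   88  90  88  86  85  85  85  87  88  91  90  87 111 165 168 171]
 [168 167 170 179 181 181 145 133  79  83  92  88  91  89  87  87  89  88
   91  90  90  89  85  89  88  86  88  86  87  90 106 154 168 168]
 [164 170 164 141 115  96  91  92  84  86  90  91  86  90  86  96 128 134
  140  84  91  
[... 1544 characters left out ...]
1  82  61  54  37  33  31  33  39  37  39  40  38  41  39]
 [166 165 157 128 139 156 129  91  93  92  85  88  90  91  85  87  91  80
   64  51  38  31  28  30  29  37  41  40  41  42  35  40  43  38]]
scene 0.58 339 425 94 219
top 0.9 166 289 193 236
166 208; 174 207; 182 206; 190 205; 198 204; 206 203; 214 202; 222 201; 230 199; 238 198; 246 197; 254 196; 262 195; 270 194; 278 202; 286 205; foot [0.487  0.0295 0.    ]
foot [ 0.4911 -0.0277  0.    ]
foot [ 0.405 -0.035  0.   ]
foot [0.399  0.0214 0.    ]
rack [ 0.6626 -0.1959  0.02  ]
rack [ 0.6607 -0.3052  0.02  ]
rack [ 0.5516 -0.2983  0.02  ]
rack [ 0.5556 -0.1909  0.02  ]
hookend [ 0.3562 -0.0086  0.0875] crown? [ 0.3903 -0.0052  0.118 ]
```

Run:
```python
from h import *
np.set_printoptions(precision=4,suppress=True)
C=cams();S,T=C["scene"],C["top"]
g=cv2.cvtColor(S["frame"],cv2.COLOR_RGB2GRAY).astype(float)
w=np.clip(g[223:229,217:224]-92,0,62);v,u=np.mgrid[223:229,217:224]
h=((w*u).sum()/w.sum(),(w*v).sum()/w.sum());print("hole",h,onz(S,h,.108))
f=lambda x,y:(160+x/3.3-.35,130+y/3.3-.35)
for p in[(153,311),(244,283)]:print("tabtop",onz(S,f(*p),.124))
for p in[(143,352),(270,317)]:print("boardtop",onz(S,f(*p),.092))
gt=cv2.cvtColor(T["frame"],cv2.COLOR_RGB2GRAY)
P=[]
for q in range(180,266,6):
    col=gt[185:225,q].astype(float);k=np.clip(col-115,0,None);P.append((q,185+(k*np.arange(40)).sum()/k.sum()))
W=np.array([onz(T,p,.272) for p in P]);a=np.polyfit(W[:,1],W[:,0],1);print("rail x=a*y+b",a,np.degrees(np.arctan(-a[0])),np.abs(np.polyval(a,W[:,1])-W[:,0]).max())
print(onz(T,(166.5,209),.27),onz(T,(272.5,196),.27))
# hook crown check with model
y=np.radians(5.1);R=np.array([[np.cos(y),-np.sin(y),0],[np.sin(y),np.cos(y),0],[0,0,1]])
for p in [(-24,0,44.5),(-48,0,10),(0,0,0)]:
    X=R@(np.array(p)/1000)+[.430,-.0019,.0775];print(p,proj(S,X),proj(T,X))
```

```text
hole (np.float64(220.4833720030936), np.float64(225.50657385924208)) [ 0.5895 -0.2506  0.108 ]
tabtop [ 0.5899 -0.2798  0.124 ]
tabtop [ 0.5921 -0.2208  0.124 ]
boardtop [ 0.5842 -0.2885  0.092 ]
boardtop [ 0.593  -0.2063  0.092 ]
rail x=a*y+b [-0.1988  0.602 ] 11.241430512982074 0.025827636286101074
[0.5491 0.3481 0.27  ] [0.5759 0.0997 0.27  ]
(-24, 0, 44.5) [281.3162 156.5409] [317.3421 269.5253]
(-48, 0, 10) [276.829  164.5542] [318.2183 278.7729]
(0, 0, 0) [286.9312 174.644 ] [316.3094 261.1134]
```

```bash
cat >> h.py <<'E'
def go(x,y,z,yaw):
    o=robot.get_obs();q=o["tool_rot"];p=o["position"]
    from scipy.spatial.transform import Rotation as Ro
    R=Ro.from_quat(q).as_matrix();cy=np.degrees(np.arctan2(R[1,0],R[0,0]))
    d=R.T@(np.array([x,y,z])-p)/.3
    print("pos",p.round(4),"yaw",cy.round(2),"row",d.round(4),round(-(yaw-cy)/360,4),"F",o["ft_force"].round(2),"t",round(o["time"],2),"tilt",R[:,2].round(4))
E
python3 -c "
from h import *
go(.430,-.0019,.19,5.1)"
```

```text
pos [ 0.2013 -0.5917  0.2306] yaw 18.78 row [ 1.3548 -1.6158  0.1352] 0.038 F [-0.36  0.16 -0.19] t 1.4 tilt [ 0.  0. -1.]
```

```bash
python3 -m handwheel '[[0.06,-0.07,0,0.005],[0.15,-0.18,0,0.01],[0.24,-0.29,0,0.02],[0.33,-0.4,0,0.03],[0.42,-0.51,0,0.038],[0.5,-0.61,0,0.038],[0.58,-0.7,0,0.038],[0.66,-0.8,0,0.038],[0.74,-0.89,0,0.038],[0.8,-0.95,0,0.038],[0.82,-0.98,0,0.038],[0.82,-0.98,0,0.038]]' 100; python3 -c "
from h import *
go(.430,-.0019,.15,5.1)"
```

```text
time: 2.4
position: [0.3396, -0.2319, 0.2307]
tool_rot: [0.999, 0.046, -0.0, -0.0]
ft_force: [1.4, 0.7, -0.2]
grip_width: 0.087
grip_force: 0.0
pos [ 0.3396 -0.2319  0.2307] yaw 5.31 row [ 0.3711 -0.7354  0.2693] 0.0006 F [ 1.41  0.65 -0.18] t 2.4 tilt [-4.e-04  7.e-04 -1.e+00]
```

```bash
python3 -m handwheel '[[0.04,-0.07,0,0],[0.1,-0.18,0.03,0],[0.15,-0.29,0.06,0],[0.2,-0.4,0.1,0],[0.26,-0.51,0.15,0],[0.31,-0.61,0.2,0],[0.35,-0.69,0.24,0],[0.37,-0.73,0.26,0],[0.37,-0.735,0.27,0.0005],[0.37,-0.735,0.27,0.0005],[0.37,-0.735,0.27,0.0005],[0.37,-0.735,0.27,0.0005]]' 100; python3 -c "
from h import *
go(.430,-.0019,.0665,5.1)"
```

```text
time: 3.4
position: [0.4308, -0.0062, 0.1499]
tool_rot: [0.999, 0.042, 0.0, 0.0]
ft_force: [-0.7, 0.2, -0.4]
grip_width: 0.0869
grip_force: 0.0
pos [ 0.4308 -0.0062  0.1499] yaw 4.81 row [-0.0019 -0.0147  0.278 ] -0.0008 F [-0.74  0.17 -0.39] t 3.4 tilt [ 1.e-03 -6.e-04 -1.e+00]
```

```bash
python3 -m handwheel '[[0,0,0.05,0],[0,0,0.12,0],[0,0,0.19,0],[0,0,0.24,0],[0,0,0.27,0],[0,0,0.278,0],[0,0,0.278,0],[0,0,0.278,0],[0,0,0.278,0]]' 100; python3 -c "
from h import *
go(.430,-.0019,.0665,5.1)"
```

```text
time: 4.15
position: [0.4311, -0.0052, 0.0669]
tool_rot: [0.999, 0.043, 0.001, 0.0]
ft_force: [-0.2, 0.4, -0.1]
grip_width: 0.0871
grip_force: 0.0
pos [ 0.4311 -0.0052  0.0669] yaw 4.88 row [-0.0027 -0.0113  0.0015] -0.0006 F [-0.21  0.42 -0.1 ] t 4.15 tilt [ 1.9e-03 -6.0e-04 -1.0e+00]
```

```bash
python3 -m handwheel '[[-0.002,-0.011,0,0],[-0.003,-0.011,0,0],[-0.003,-0.011,0,0],[-0.003,-0.011,0,0]]' 100; python3 -m handwheel '[[0,0,0,0],[0,0,0,0],[0,0,0,0],[0,0,0,0],[0,0,0,0],[0,0,0,0],[0,0,0,0],[0,0,0,0],[0,0,0,0]]' 0 45;  python3 -c "
from h import *
go(.430,-.0019,.0665,5.1)"
```

```text
time: 4.48
position: [0.4294, -0.0013, 0.0665]
tool_rot: [0.999, 0.043, 0.0, 0.0]
ft_force: [-0.1, 0.6, -0.3]
grip_width: 0.0873
grip_force: 0.0
time: 5.23
position: [0.4292, -0.0014, 0.0661]
tool_rot: [0.999, 0.043, -0.0, -0.0]
ft_force: [-0.0, -0.0, -0.2]
grip_width: 0.0352
grip_force: 0.0
pos [ 0.4292 -0.0014  0.0661] yaw 4.92 row [ 0.0024  0.0017 -0.0013] -0.0005 F [-0.04 -0.03 -0.16] t 5.23 tilt [-1.e-04  0.e+00 -1.e+00]
```

```bash
python3 -m handwheel '[[0,0,0,0],[0,0,0,0],[0,0,0,0],[0,0,0,0],[0,0,0,0],[0,0,0,0],[0,0,0,0],[0,0,0,0]]' 0 50;  python3 -m handwheel '[[0,0,-0.03,0],[0,0,-0.08,0],[0,0,-0.13,0],[0,0,-0.18,0],[0,0,-0.23,0],[0,0,-0.3,0],[0,0,-0.37,0],[0,0,-0.44,0],[0,0,-0.5,0],[0,0,-0.55,0],[0,0,-0.58,0],[0,0,-0.58,0],[0,0,-0.58,0],[0,0,-0.58,0]]';python3 - <<'E'
from h import *
C=cams()
go(.48,-.25,.24,-2.2)
a=C["scene"]["frame"];S=C["scene"]
p=robot.get_obs()["position"];uv=proj(S,p);u,v=map(int,uv);print(uv)
x0,y0=u-40,v-40
save("c3",cv2.resize(a[y0:y0+100,x0:x0+120],None,fx=6,fy=6,interpolation=cv2.INTER_CUBIC));print(x0,y0)
E
```

```text
time: 5.9
position: [0.4293, -0.0016, 0.0661]
tool_rot: [0.999, 0.043, 0.0, 0.0]
ft_force: [-0.1, -1.6, -1.2]
grip_width: 0.0121
grip_force: 50.0
time: 7.07
position: [0.4285, -0.0011, 0.2394]
tool_rot: [0.999, 0.043, -0.001, -0.0]
ft_force: [0.2, -0.9, -0.6]
grip_width: 0.0114
grip_force: 50.0
pos [ 0.4285 -0.0012  0.2392] yaw 4.92 row [ 0.1     0.841  -0.0036] 0.0198 F [-0.06  0.49 -0.14] t 7.17 tilt [-2.3e-03  7.0e-04 -1.0e+00]
[285.07595954 117.58169917]
245 77
```

View pics/c3.png

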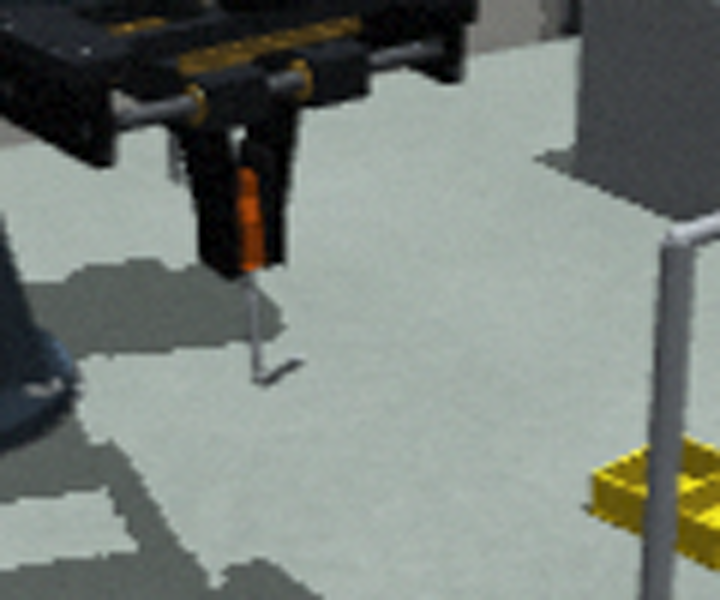

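The hook is held in the fingers, with its foot near (287.8,140.1), its tip near (294.6,136.9) and its sleeve ends near (285.6,105) and (287.1,121.6). The lean comes next.

```bash
cat >> h.py <<'E'
def hookpt(tcp,yaw,lean,dx,dz,p,dy=0):
    # lean>0: foot toward +x ; returns world
    a,y=np.radians(lean),np.radians(yaw)
    x=p[0]*np.cos(a)-p[1]*np.sin(a);z=p[1]*np.cos(a)+p[0]*np.sin(a)
    X=(x+dx)/1000;Y=dy/1000
    return np.array(tcp)+[X*np.cos(y)-Y*np.sin(y),X*np.sin(y)+Y*np.cos(y),.011+(z+dz)/1000]
E
python3 - <<'E'
from h import *
from scipy.optimize import least_squares
np.set_printoptions(precision=2,suppress=True)
C=cams();S=C["scene"];tcp=robot.get_obs()["position"]
obs={(3,-70):(287.8,140.1),(32,-53):(294.2,137.2),(0,19):(285.7,105.),(0,-20):(287.1,121.6)}
def f(v):
    return np.concatenate([proj(S,hookpt(tcp,4.92,v[0],v[1],v[2],k,v[3]))-o for k,o in obs.items()]+[np.array(v[1:])*.15])
r=least_squares(f,[0,0,0,0]);print(r.x,r.fun)
for k in[(3,-69),(32,-53)]:print(k,hookpt([0,0,0],0,r.x[0],r.x[1],r.x[2],k)*1000)
E
```

```text
[2.03 1.88 0.39 1.99] [ 0.28 -0.17  0.23 -0.01 -0.01  0.81 -0.64 -0.64  0.28  0.06  0.3 ]
(3, -69) [  7.33   0.   -57.46]
(32, -53) [ 35.75   0.   -40.45]
```

```bash
python3 -m handwheel '[[0.01,0.04,0,0],[0.02,0.1,0,0.005],[0.03,0.17,0,0.01],[0.04,0.25,0,0.015],[0.05,0.33,0,0.02],[0.06,0.41,0,0.02],[0.08,0.49,0,0.02],[0.1,0.57,0,0.02],[0.13,0.65,0,0.02],[0.16,0.73,0,0.02],[0.19,0.79,0,0.02],[0.21,0.82,0,0.02],[0.22,0.84,0,0.02],[0.22,0.845,0,0.02],[0.22,0.845,0,0.02],[0.22,0.845,0,0.02]]'; python3 -c "
from h import *
go(.524,-.248,.148,-2.2)"
```

```text
time: 8.6
position: [0.516, -0.2472, 0.2399]
tool_rot: [1.0, -0.02, -0.001, -0.001]
ft_force: [0.4, 0.5, -0.6]
grip_width: 0.0119
grip_force: 50.0
pos [ 0.516  -0.2472  0.2399] yaw -2.24 row [0.0271 0.0019 0.3063] -0.0001 F [ 0.39  0.54 -0.63] t 8.6 tilt [-0.0013  0.0012 -1.    ]
```

```bash
python3 -m handwheel '[[0.01,0,0.03,0],[0.02,0,0.08,0],[0.027,0,0.14,0],[0.027,0,0.2,0],[0.027,0,0.25,0],[0.027,0.002,0.29,0],[0.027,0.002,0.306,0],[0.027,0.002,0.306,0],[0.027,0.002,0.306,0],[0.027,0.002,0.306,0],[0.027,0.002,0.306,0]]'
python3 - <<'E'
from h import *
go(.524,-.248,.148,-2.2)
S=vision.camera("scene");a=S["frame"];cv2.imwrite("pics/raw4.png",a[:,:,::-1])
save("c4",cv2.resize(a[185:255,180:260],None,fx=8,fy=8,interpolation=cv2.INTER_CUBIC))
for l in("board_hole","hook_tip","hook_low"):print(l,[(r["point"],r["conf"]) for r in vision.look_for("scene",l)][:2])
tcp=robot.get_obs()["position"]
for k in[(3,-69),(32,-53)]:print(k,proj(S,hookpt(tcp,-2.2,2.03,1.88,.39,k)),hookpt(tcp,-2.2,2.03,1.88,.39,k))
E
```

```text
time: 9.52
position: [0.5254, -0.2495, 0.1493]
tool_rot: [1.0, -0.02, 0.001, 0.001]
ft_force: [-0.2, -0.1, -1.1]
grip_width: 0.0115
grip_force: 50.0
pos [ 0.5254 -0.2495  0.1493] yaw -2.27 row [-0.005  -0.0048  0.0044] -0.0002 F [-0.21 -0.06 -1.12] t 9.52 tilt [ 0.0017 -0.0012 -1.    ]
board_hole [([232.6, 221.6], 0.83)]
hook_tip [([195.5, 205.4], 0.65)]
hook_low [([194.8, 209.1], 0.43), ([234.3, 224.2], 0.21)]
(3, -69) [211.74873463 218.29395165] [ 0.53235434 -0.24972405  0.09143728]
(32, -53) [215.18376634 218.5447338 ] [ 0.56074843 -0.25081484  0.1084545 ]
```

View pics/c4.png

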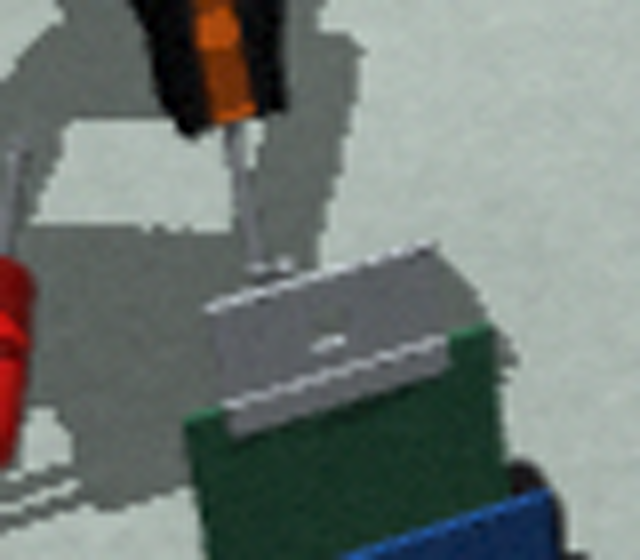

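The tip shows just above the tab's upper edge near (216,217.5), and the hole is at (220.5,225.5). They line up to about half a millimetre in y, so I'll advance slowly and watch the force.

```bash
python3 -m handwheel '[[0.005,0.001,0.004,0],[0.015,0.001,0.005,0],[0.025,0.001,0.005,0],[0.035,0.001,0.005,0],[0.045,0.001,0.005,0],[0.055,0.001,0.005,0],[0.065,0.001,0.005,0],[0.07,0.001,0.005,0],[0.075,0.001,0.005,0],[0.075,0.001,0.005,0],[0.075,0.001,0.005,0],[0.075,0.001,0.005,0]]'; python3 -m handwheel '[[0.005,0,0,0],[0.01,0,0,0],[0.015,0,0,0],[0.02,0,0,0],[0.02,0,0,0],[0.02,0,0,0]]'
python3 - <<'E'
from h import *
S=vision.camera("scene");a=S["frame"];cv2.imwrite("pics/raw5.png",a[:,:,::-1])
go(.55,-.25,.148,-2.2)
save("c5",cv2.resize(a[190:250,190:250],None,fx=10,fy=10,interpolation=cv2.INTER_CUBIC))
E
```

```text
time: 10.72
position: [0.5471, -0.2504, 0.1468]
tool_rot: [1.0, -0.02, -0.0, -0.0]
ft_force: [0.3, -0.5, -0.9]
grip_width: 0.0116
grip_force: 50.0
time: 11.22
position: [0.5534, -0.2506, 0.1468]
tool_rot: [1.0, -0.02, 0.0, -0.0]
ft_force: [0.5, 0.7, -1.1]
grip_width: 0.0118
grip_force: 50.0
pos [ 0.5534 -0.2506  0.1468] yaw -2.28 row [-0.0114 -0.0015 -0.0039] -0.0002 F [-1.32 -0.02 -0.78] t 11.27 tilt [ 1.e-04  2.e-04 -1.e+00]
```

View pics/c5.png

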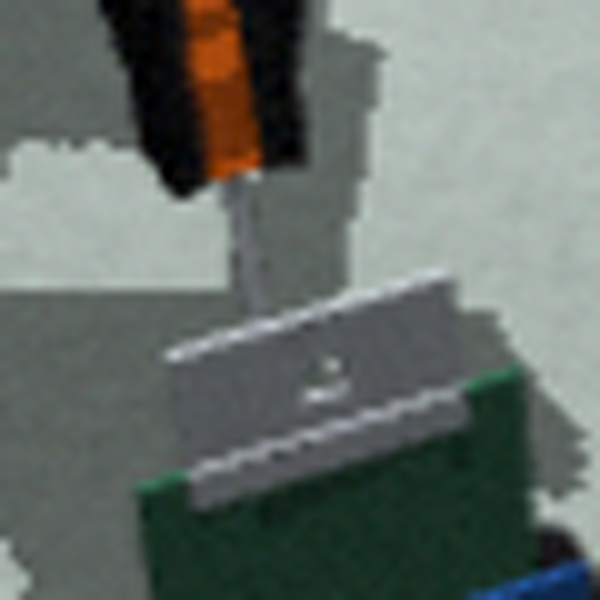

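The hole near (222,227) now shows a bright dot at (223,226.5), which is the tip in or at the hole, and there is no contact force. I'll go on along the arm's slope.

```bash
python3 -m handwheel '[[0.006,0,-0.003,0],[0.012,0,-0.006,0],[0.018,0,-0.009,0],[0.024,0,-0.012,0],[0.03,0,-0.016,0],[0.03,0,-0.016,0],[0.03,0,-0.016,0]]'
python3 - <<'E'
from h import *
S=vision.camera("scene");a=S["frame"];cv2.imwrite("pics/raw6.png",a[:,:,::-1])
go(.55,-.25,.148,-2.2)
save("c6",cv2.resize(a[190:250,190:250],None,fx=10,fy=10,interpolation=cv2.INTER_CUBIC))
E
```

```text
time: 11.85
position: [0.5627, -0.251, 0.1519]
tool_rot: [1.0, -0.02, 0.0, 0.0]
ft_force: [0.2, 1.2, 0.3]
grip_width: 0.0113
grip_force: 50.0
pos [ 0.5627 -0.2511  0.1519] yaw -2.27 row [-0.0423 -0.0019  0.013 ] -0.0002 F [ 0.06  1.2  -0.18] t 11.9 tilt [ 8.e-04 -3.e-04 -1.e+00]
```

View pics/c6.png

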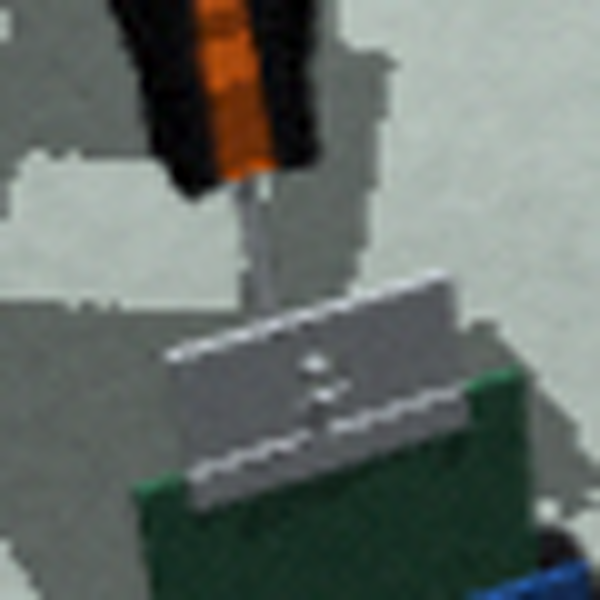

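The tip is through the hole: the lit end near (221.5,226) covers part of the hole's lip and throws a shadow on the tab below. I'll go deeper along the slope.

```bash
python3 -m handwheel '[[0.006,0,-0.003,0],[0.013,0,-0.007,0],[0.02,0,-0.011,0],[0.027,0,-0.015,0],[0.034,0,-0.019,0],[0.041,0,-0.023,0],[0.048,0,-0.027,0],[0.048,0,-0.027,0],[0.048,0,-0.027,0]]'; python3 -m handwheel '[[0,0,-0.003,0],[0,0,-0.006,0],[0,0,-0.009,0],[0,0,-0.012,0],[0,0,-0.015,0],[0,0,-0.018,0],[0,0,-0.02,0],[0,0,-0.02,0],[0,0,-0.02,0]]'; python3 -m handwheel '[[0,0,-0.003,0],[0,0,-0.006,0],[0,0,-0.009,0],[0,0,-0.012,0],[0,0,-0.015,0],[0,0,-0.018,0],[0,0,-0.02,0],[0,0,-0.02,0],[0,0,-0.02,0]]'
```

```text
time: 12.65
position: [0.5772, -0.2517, 0.16]
tool_rot: [1.0, -0.02, 0.001, 0.0]
ft_force: [-0.5, 1.3, 0.1]
grip_width: 0.0115
grip_force: 50.0
time: 13.4
position: [0.5768, -0.2516, 0.1658]
tool_rot: [1.0, -0.02, 0.0, -0.0]
ft_force: [0.9, 0.3, -1.5]
grip_width: 0.0118
grip_force: 50.0
time: 14.15
position: [0.5767, -0.2516, 0.1718]
tool_rot: [1.0, -0.02, 0.0, 0.0]
ft_force: [0.5, 0.3, -2.0]
grip_width: 0.012
grip_force: 50.0
```

```bash
python3 -m handwheel '[[0,0,-0.004,0],[0,0,-0.01,0],[0,0,-0.018,0],[0,0,-0.027,0],[0,0,-0.036,0],[0,0,-0.046,0],[0,0,-0.056,0],[0,0,-0.066,0],[0,0,-0.076,0],[0,0,-0.086,0],[0,0,-0.096,0],[0,0,-0.106,0],[0,0,-0.116,0],[0,0,-0.126,0],[0,0,-0.134,0],[0,0,-0.141,0],[0,0,-0.146,0],[0,0,-0.149,0],[0,0,-0.15,0],[0,0,-0.15,0]]'
python3 - <<'E'
from h import *
C=cams()
go(.60,-.25,.285,0)
a=C["scene"]["frame"];b=C["top"]["frame"]
save("c7",np.hstack([cv2.resize(a[150:300,165:285],None,fx=3.3,fy=3.3,interpolation=cv2.INTER_CUBIC),cv2.resize(b[130:280,340:460],None,fx=3.3,fy=3.3,interpolation=cv2.INTER_CUBIC)]))
# rail refine
gt=cv2.cvtColor(b,cv2.COLOR_RGB2GRAY);T=C["top"];P=[]
for q in range(172,268,4):
    c=int(round(210.2-(q-166)*14/104));col=gt[c-5:c+6,q].astype(float);k=np.clip(col-np.median(col)-15,0,None)
    P.append((q,c-5+(k*np.arange(11)).sum()/max(k.sum(),1e-9)))
P=np.array(P);print(P[::3].round(1).tolist());W=np.array([onz(T,p,.272) for p in P]);a=np.polyfit(W[:,1],W[:,0],1);print(a,np.degrees(np.arctan(-a[0])),np.abs(np.polyval(a,W[:,1])-W[:,0]).max())
E
```

```text
time: 15.82
position: [0.5766, -0.2516, 0.2167]
tool_rot: [1.0, -0.02, -0.0, -0.0]
ft_force: [0.7, 0.1, -2.5]
grip_width: 0.012
grip_force: 50.0
pos [ 0.5766 -0.2516  0.2166] yaw -2.28 row [ 0.0777 -0.0083 -0.228 ] -0.0063 F [ 0.05  0.4  -1.78] t 15.92 tilt [-3.e-04  2.e-04 -1.e+00]
[[172.0, 208.5], [184.0, 206.8], [196.0, 205.0], [208.0, 203.5], [220.0, 198.0], [232.0, 200.2], [244.0, 198.6], [256.0, 196.7]]
[-0.12230043  0.59128783] 6.972671979336865 0.008788323794081787
```

View pics/c7.png

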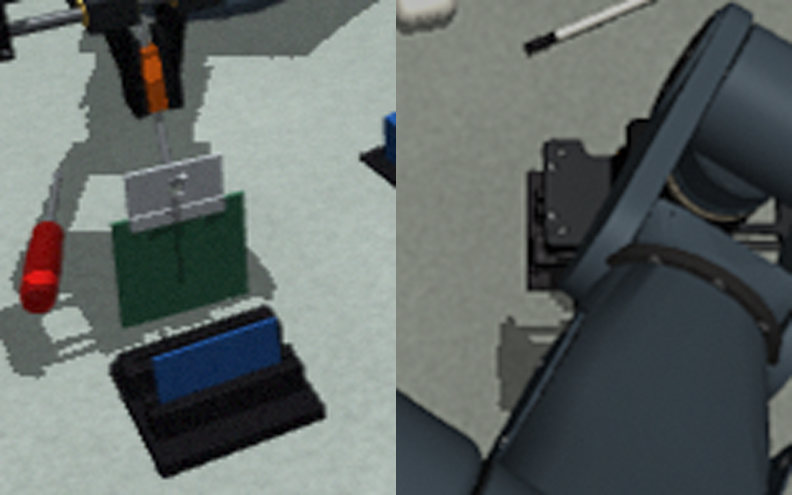

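The board hangs free on the hook at about (222,240), and the spare is still in the rack. I'll raise it and carry it over.

```bash
python3 -m handwheel '[[0.004,0,-0.006,0],[0.01,0,-0.018,0],[0.02,0,-0.033,0],[0.032,0,-0.05,0],[0.046,0,-0.068,0],[0.062,0,-0.087,0],[0.08,0,-0.106,0],[0.1,0,-0.126,0],[0.12,0,-0.146,0],[0.14,0,-0.165,0],[0.16,0,-0.183,0],[0.18,0,-0.2,0],[0.198,0,-0.215,0],[0.214,0,-0.227,0],[0.226,0,-0.236,0],[0.235,0,-0.242,0],[0.241,0,-0.246,0],[0.245,0,-0.248,0],[0.247,0,-0.25,0],[0.247,0,-0.25,0]]'
python3 - <<'E'
from h import *
T=vision.camera("top")
A=onz(T,(172,208.5),.272);B=onz(T,(256,196.7),.272);d=(B-A)[:2];print(A,B,"yaw",np.degrees(np.arctan2(-d[0]*np.sign(d[1]),abs(d[1]))))
L=onz(T,(166.5,209),.27)
yw=np.arctan2(-d[0]*np.sign(d[1]),abs(d[1]))
n=np.array([np.cos(yw),np.sin(yw)]);M=(A+B)[:2]/2;print("M",M,"pre",M+.068*n,"fin",M+.024*n)
P=M+.068*n
go(*P,.291,np.degrees(yw))
E
```

```text
time: 17.58
position: [0.6506, -0.2546, 0.2916]
tool_rot: [1.0, -0.02, -0.0, -0.0]
ft_force: [0.4, 0.1, -2.6]
grip_width: 0.0117
grip_force: 50.0
[0.54969447 0.3345493  0.272     ] [0.5744639  0.13831231 0.272     ] yaw 7.193945940774136
M [0.56207918 0.23643081] pre [0.62954388 0.24494634] fin [0.58589025 0.23943629]
pos [ 0.6505 -0.2546  0.2916] yaw -2.28 row [-0.1362 -1.6609  0.0023] -0.0263 F [ 0.13  0.19 -2.56] t 17.63 tilt [-5.e-04  2.e-04 -1.e+00]
```

```bash
python3 -m handwheel '[[0,-0.002,0,0],[0,-0.007,0,0],[0,-0.015,0,0],[0,-0.026,0,0],[0,-0.04,0,0],[0,-0.057,0,0],[0,-0.077,0,0],[0,-0.1,0,0],[0,-0.126,0,0],[0,-0.155,0,0],[0,-0.187,0,0],[0,-0.222,0,0],[0,-0.26,0,0],[0,-0.3,0,0],[0,-0.34,0,0],[0,-0.38,0,0],[0,-0.42,0,0],[0,-0.46,0,0],[0,-0.5,0,0],[0,-0.54,0,0]]' && python3 -m handwheel '[[0,-0.04,0,0],[0,-0.08,0,-0.001],[0,-0.12,0,-0.002],[0,-0.16,0,-0.003],[0,-0.2,0,-0.005],[0,-0.24,0,-0.007],[0,-0.28,0,-0.009],[0,-0.32,0,-0.011],[0,-0.36,0,-0.013],[0,-0.4,0,-0.015],[0,-0.44,0,-0.017],[0,-0.48,0,-0.019],[0,-0.52,0,-0.021],[0,-0.56,0,-0.023],[0,-0.599,0,-0.024],[0,-0.636,0,-0.025],[0,-0.671,0,-0.0255],[0,-0.704,0,-0.026],[0,-0.735,0,-0.026],[0,-0.764,0,-0.026]]'; python3 -c "
from h import *
go(.6295,.23,.291,7.2)"
```

```text
time: 19.3
position: [0.6572, -0.0914, 0.2918]
tool_rot: [1.0, -0.02, 0.0, -0.0]
ft_force: [-0.6, 0.2, -2.4]
grip_width: 0.0113
grip_force: 50.0
time: 20.97
position: [0.6663, 0.1373, 0.2917]
tool_rot: [0.998, 0.062, -0.0, 0.0]
ft_force: [-0.1, 0.2, -2.1]
grip_width: 0.0118
grip_force: 50.0
pos [0.6663 0.1373 0.2917] yaw 7.08 row [-0.0837 -0.3219  0.0024] -0.0003 F [-0.08  0.17 -2.09] t 20.97 tilt [-1.e-04 -0.e+00 -1.e+00]
```

```bash
python3 -m handwheel '[[0,-0.028,0,0],[0,-0.055,0,0],[0,-0.081,0,0],[0,-0.106,0,0],[0,-0.13,0,0],[0,-0.152,0,0],[0,-0.172,0,0],[0,-0.19,0,0],[0,-0.207,0,0],[0,-0.222,0,0],[0,-0.235,0,0],[-0.001,-0.247,0,0],[-0.003,-0.257,0,0],[-0.007,-0.265,0,0],[-0.013,-0.271,0,0],[-0.021,-0.275,0,0],[-0.03,-0.278,0,0],[-0.038,-0.279,0,0],[-0.044,-0.28,0,0],[-0.048,-0.28,0,0]]'
python3 - <<'E'
from h import *
C=cams();S=C["scene"];T=C["top"]
go(.6295,.23,.291,7.2)
p=robot.get_obs()["position"];u,v=map(int,proj(S,p));print(u,v)
a=S["frame"];x0,y0=max(u-70,0),max(v-60,0);save("c8",cv2.resize(a[y0:y0+150,x0:x0+170],None,fx=4.4,fy=4,interpolation=cv2.INTER_CUBIC));print(x0,y0)
M=np.array([.5635,.225]);
for y in(-.12,.12):
  q=[.5635-y*.126,.225+y,.27];print("bar end",proj(S,q))
E
```

```text
time: 22.63
position: [0.6413, 0.2178, 0.2918]
tool_rot: [0.998, 0.062, -0.0, 0.0]
ft_force: [-0.4, -0.1, -2.1]
grip_width: 0.0119
grip_force: 50.0
pos [0.6414 0.2178 0.2919] yaw 7.07 row [-0.0343 -0.0453  0.0029] -0.0003 F [ 0.78  0.38 -1.77] t 22.73 tilt [-1.e-04 -1.e-04 -1.e+00]
413 107
343 47
bar end [357.02580187 116.96980146]
bar end [422.13020412  95.27882044]
```

View pics/c8.png

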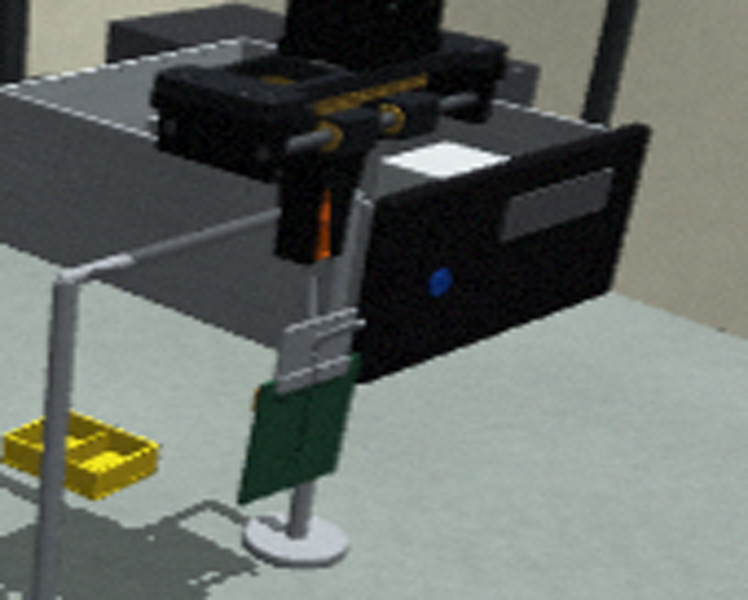

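The scene view shows the bar's end near (358,116), matching my estimate within a pixel, and the hook with the board on the far side of the bar. I'll move it over the bar.

```bash
python3 -m handwheel '[[-0.002,0,0,0],[-0.006,0,0,0],[-0.013,0,0,0],[-0.023,0,0,0],[-0.035,0,0,0],[-0.049,0,0,0],[-0.064,0,0,0],[-0.08,0,0,0],[-0.096,0,0,0],[-0.112,0,0,0],[-0.126,0,0,0],[-0.139,0,0,0],[-0.15,0,0,0],[-0.159,0,0,0],[-0.166,0,0,0],[-0.171,0,0,0],[-0.174,0,0,0],[-0.175,0,0,0],[-0.175,0,0,0],[-0.175,0,0,0]]' && python3 -m handwheel '[[0,0,0.002,0],[0,0,0.006,0],[0,0,0.013,0],[0,0,0.022,0],[0,0,0.033,0],[0,0,0.046,0],[0,0,0.06,0],[0,0,0.074,0],[0,0,0.088,0],[0,0,0.102,0],[0,0,0.116,0],[0,0,0.129,0],[0,0,0.142,0],[0,0,0.154,0],[0,0,0.165,0],[0,0,0.175,0],[0,0,0.182,0],[0,0,0.187,0],[0,0,0.19,0],[0,0,0.19,0]]'; python3 -c "
from h import *
go(.588,.2178,.2258,7.2)"
```

```text
time: 24.4
position: [0.5897, 0.2115, 0.2917]
tool_rot: [0.998, 0.062, 0.0, -0.0]
ft_force: [-0.7, -0.7, -1.9]
grip_width: 0.0118
grip_force: 50.0
time: 26.07
position: [0.5895, 0.2114, 0.2346]
tool_rot: [0.998, 0.062, -0.0, -0.0]
ft_force: [-1.0, -0.3, -3.1]
grip_width: 0.0116
grip_force: 50.0
pos [0.5895 0.2114 0.2346] yaw 7.08 row [-0.0023 -0.0217  0.0293] -0.0003 F [-0.96 -0.3  -3.1 ] t 26.07 tilt [-2.e-04 -0.e+00 -1.e+00]
```

```bash
for i in 1 2; do python3 -m handwheel '[[0,0,0.003,0],[0,0,0.006,0],[0,0,0.009,0],[0,0,0.012,0],[0,0,0.012,0],[0,0,0.012,0]]' | grep -E "pos|force"; done; for i in 1 2 ; do python3 -m handwheel '[[0,0,0.002,0],[0,0,0.004,0],[0,0,0.004,0],[0,0,0.004,0]]' | grep -E "pos|ft_force"; done
```

```text
position: [0.5895, 0.2114, 0.2311]
ft_force: [0.4, -0.3, -2.2]
grip_force: 50.0
position: [0.5896, 0.2114, 0.228]
ft_force: [-1.0, 0.6, 1.4]
grip_force: 50.0
position: [0.5897, 0.2115, 0.2277]
ft_force: [-1.7, -0.8, 6.6]
position: [0.5897, 0.2115, 0.2275]
ft_force: [-4.7, -0.7, 10.0]
```

```bash
python3 -m handwheel '[[0,0,-0.002,0],[0,0,-0.004,0],[0,0,-0.004,0],[0,0,-0.004,0],[0,0,-0.004,0],[0,0,-0.004,0]]' - 4; python3 -m handwheel '[[-0.002,0,0.0015,0],[-0.004,0,0.003,0],[-0.006,0,0.0045,0],[-0.008,0,0.006,0],[-0.01,0,0.007,0],[-0.012,0,0.008,0],[-0.014,0,0.0095,0],[-0.016,0,0.0105,0],[-0.018,0,0.0115,0],[-0.02,0,0.013,0],[-0.02,0,0.013,0],[-0.02,0,0.013,0],[-0.02,0,0.013,0],[-0.02,0,0.013,0],[-0.02,0,0.013,0]]' - 3
python3 - <<'E'
from h import *
S=vision.camera("scene");go(.58,.2,.2,7.2)
a=S["frame"];save("c9",cv2.resize(a[70:190,350:490],None,fx=5,fy=5,interpolation=cv2.INTER_CUBIC))
E
```

```text
time: 28.23
position: [0.5893, 0.2116, 0.2261]
tool_rot: [0.998, 0.062, -0.0, -0.0]
ft_force: [-1.4, 1.4, 1.5]
grip_width: 0.0123
grip_force: 4.0
time: 29.48
position: [0.5835, 0.2107, 0.2224]
tool_rot: [0.998, 0.062, -0.0, 0.0]
ft_force: [-1.3, 0.7, 0.8]
grip_width: 0.012
grip_force: 3.0
pos [0.5835 0.2107 0.2225] yaw 7.08 row [-0.016   0.0339  0.0749] -0.0003 F [-2.02  1.37  2.52] t 29.53 tilt [-1.e-04 -0.e+00 -1.e+00]
```

View pics/c9.png

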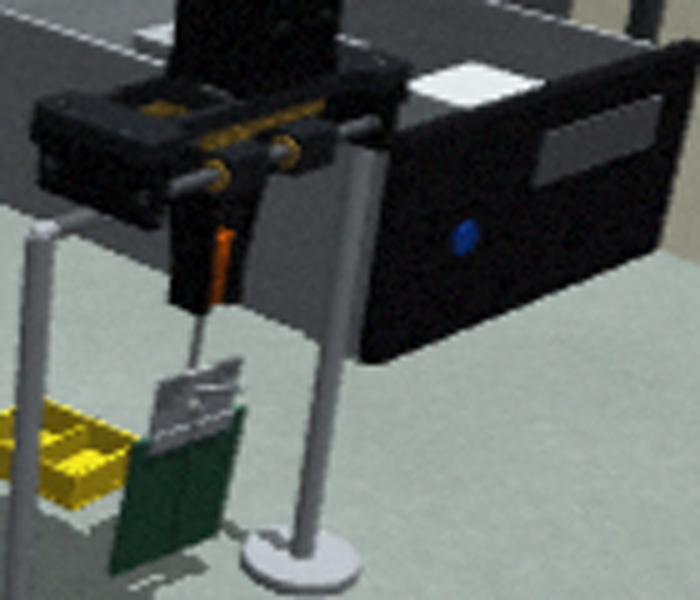

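The hook rests on the bar and leans partway, with the stem running from (393,132) to (389,145) and the board's foot-side moved toward the robot. I'll let go now.

```bash
python3 -m handwheel '[[0,0,0,0],[0,0,0,0],[0,0,0,0],[0,0,0,0],[0,0,0,0],[0,0,0,0],[0,0,0,0],[0,0,0,0],[0,0,0,0],[0,0,0,0],[0,0,0,0],[0,0,0,0],[0,0,0,0],[0,0,0,0],[0,0,0,0],[0,0,0,0]]' 100; python3 -m handwheel '[[0,0,-0.01,0],[0,0,-0.03,0],[0,0,-0.06,0],[0,0,-0.1,0],[0,0,-0.15,0],[0,0,-0.2,0],[0,0,-0.26,0],[0,0,-0.32,0],[0,0,-0.36,0],[0,0,-0.38,0],[0,0,-0.38,0],[0,0,-0.38,0]]'
cat > sw.py <<'E'
from h import *
S=vision.camera("scene");a=S["frame"];import sys
if len(sys.argv)>1:save(sys.argv[1],cv2.resize(a[60:190,340:490],None,fx=5,fy=4.5,interpolation=cv2.INTER_CUBIC))
for i in range(6):
    a=vision.camera("scene")["frame"][100:190,345:420].astype(int)
    m=(a[...,1]>a[...,0]+15)&(a[...,1]>a[...,2]+8);v,u=np.nonzero(m);print(len(u),u.mean().round(2),v.mean().round(2),end="; ")
print(robot.get_obs()["time"],robot.get_obs()["position"])
E
python3 sw.py c10
```

```text
time: 30.87
position: [0.5836, 0.2107, 0.2225]
tool_rot: [0.998, 0.062, -0.0, -0.0]
ft_force: [-1.2, 0.1, -0.9]
grip_width: 0.0871
grip_force: 0.0
time: 31.87
position: [0.5834, 0.2107, 0.3368]
tool_rot: [0.998, 0.062, 0.0, -0.0]
ft_force: [-0.8, 0.7, 0.7]
grip_width: 0.0871
grip_force: 0.0
428 37.5 68.23; 379 37.14 68.26; 358 36.43 68.36; 358 35.9 68.08; 333 34.73 66.98; 287 33.93 66.8; 32.2167 [0.58333538 0.21065294 0.33570979]
```

View pics/c10.png

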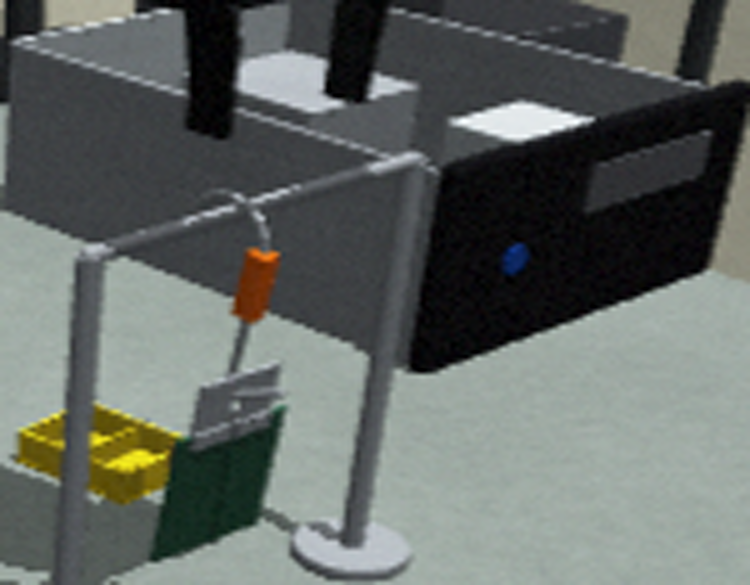

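The hook hangs on the bar with the board on its foot, swinging a little, and the gripper is well above. I'll wait for it to settle.

```bash
for i in 1 2 3 4 5 6 7 8; do python3 -m handwheel '[[0,0,0,0],[0,0,0,0],[0,0,0,0],[0,0,0,0],[0,0,0,0],[0,0,0,0],[0,0,0,0],[0,0,0,0],[0,0,0,0],[0,0,0,0],[0,0,0,0],[0,0,0,0],[0,0,0,0],[0,0,0,0],[0,0,0,0],[0,0,0,0],[0,0,0,0],[0,0,0,0],[0,0,0,0],[0,0,0,0]]' >/dev/null; [ $((i%4)) = 0 ] && { python3 sw.py;python3 sw.py; }; done
```

```text
336 34.62 67.58; 354 34.5 66.75; 326 34.43 67.14; 338 34.58 67.27; 328 34.7 67.0; 334 34.74 67.1; 39.2333 [0.5835606  0.21068039 0.33643532]
350 34.45 66.58; 348 34.55 67.21; 345 34.86 67.56; 354 34.8 66.9; 338 34.95 67.02; 351 34.97 66.72; 39.5833 [0.58357876 0.21066513 0.33646324]
337 34.77 67.23; 328 34.45 67.1; 331 34.49 66.54; 338 34.75 67.46; 329 34.61 67.14; 338 34.8 67.13; 46.6 [0.58359381 0.21069607 0.33647363]
338 34.65 67.61; 343 34.31 67.13; 346 35.09 67.07; 334 34.83 67.63; 346 34.41 66.9; 318 34.39 67.72; 46.95 [0.58358951 0.21070972 0.33646364]
```

```bash
for i in 1 2 3 4 5; do python3 -m handwheel '[[0,0,0,0],[0,0,0,0],[0,0,0,0],[0,0,0,0],[0,0,0,0],[0,0,0,0],[0,0,0,0],[0,0,0,0],[0,0,0,0],[0,0,0,0],[0,0,0,0],[0,0,0,0],[0,0,0,0],[0,0,0,0],[0,0,0,0],[0,0,0,0],[0,0,0,0],[0,0,0,0],[0,0,0,0],[0,0,0,0]]' >/dev/null;done; python3 sw.py; python3 -c "
from h import *
print(job.hand_in())"
```

```text
334 34.24 66.99; 347 34.16 67.39; 349 34.35 67.4; 335 34.47 66.96; 333 34.85 67.11; 325 34.11 67.41; 55.6333 [0.58358471 0.21069421 0.33646153]
the job is handed in; nothing more can be done
None
```

The S-hook hangs over the rail with the green board on its foot, still to within what the camera can resolve, and the job was handed in at about 56 s of the 72 s; the hand-in returned no verdict.

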